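# File sample tiles in the sizing rack

### The job

Put the two upright glaze sample tiles away in the sizing rack: stand each in the narrowest slot that will take it, pressed down past its sprung roller until it sits fully home on the slot floor, upright and centred across the rack, and let go. The tiles chip easily, so feel for the slots and press gently, never ram or drop a tile on the rack, and leave everything else where it is.

Things in the scene. Friction and masses are not known exactly. Their poses are not given: they have to be found in the camera images.
- rack: Sizing rack; origin under the middle of its dark steel base, 72 (x) x 222 (y) mm. y runs along the row of slots, x along each slot, z up. A pale wooden carriage, 60 (x) x 150 (y) mm, is clamped on it up to 20 mm to -y or +y of the base's middle: where is not reported; find it by touch or sight. The clamp holds 80 N. Over 60 N between tile and rack (20 N of it is the roller's squeeze) chips a tile.
- rack_end (a point): Middle of the base's +y end edge, 111 mm from its origin, 10 mm up. Inward of it stands a stop 20 mm high, its inner face 101 mm from the origin. The carriage's +y and -y end faces, good to feel for, are flat and upright, 75 mm either side of the carriage's own middle, from 14 to 57 mm above the table.
- rack_level (a point): Point over the base's middle at the height of the carriage's flat top, 60 mm above the table. Three slots cross the carriage, open above and at both x ends, mouth edges rounded by 3 mm: wide, 20 mm, centred 50 mm to +y of the carriage's middle; middle, 16 mm, at its middle; slim, 12 mm, 50 mm to -y. Not fixed to the carriage: it does not show its shift.
- rack_floor (a point): Point over the base's middle at slot floor height, 24 mm above the table. From each slot's -y wall a sprung brass roller stands out 5 mm, axis 20 mm below the carriage top. It yields up to 6.5 mm, from 5 N, plus 1.5 N per mm, and pushes the tile to the +y wall. Pressing a tile past it to the floor takes about 5 to 15 N; its weight alone does not. Does not show the shift.
- tile_thick_centre (a point): Centre of the thick sample tile: terracotta with a blue glazed top band, 60 mm (its x) by 18 mm thick (its y) by 90 mm high (its z), about 0.2 kg, at first standing free on its 60 x 18 mm foot. The centre is half-way up, 45 mm above its foot. Fits the wide slot.
- tile_thin_centre (a point): Centre of the thin sample tile: off-white with a green glazed top band, 60 mm (its x) by 14 mm thick (its y) by 90 mm high (its z), about 0.16 kg, at first standing free on its 60 x 14 mm foot. The centre is half-way up, 45 mm above its foot. Fits the middle slot; the slim slot is too narrow for both tiles and stays empty.
- cup_purple: Purple cup, 84 mm wide, 112 mm high, a bystander; origin at the centre of its underside.
- timer: White and orange kitchen timer, 64 mm wide, 42 mm high, a bystander; origin at the centre of its underside.
- glaze_brush: Wooden brush, 173 mm long (its y), lying on the table, a bystander; origin at the centre of its underside.
- stamp: Wooden stamp, 30 x 30 mm, 56 mm high, a bystander; origin at the centre of its underside.
- kidney: Red rubber kidney scraper, 44 x 85 mm, 8 mm high, a bystander; origin at the centre of its underside.
- wood_rib: Pale wooden throwing rib, 49 x 97 mm, 9 mm high, a bystander; origin at the centre of its underside.
There are look-alikes about, which are no part of the job. What is shaped like the rack but pink is not meant. Of the things shaped like the part that bears tile_thick_centre, the terracotta one is meant.

How it is judged:
By the outcome, as a careful person would: the job done as asked, in the order asked, and still so for the second after the job is handed in, with the robot touching nothing.
It also fails if it takes over 64 s, if anything falls off the work surface, if the arm or the gripper's body presses on something with over 40 N, if the wrist force passes 120 N, or if a joint passes its speed limit or range.

### The arm

A 7-joint arm with a two-finger parallel gripper is mounted at the origin on the work surface; the furniture and walls round the work are solid. World frame = base frame: x ahead of the robot, y to its left, z up, the work surface at z = 0. Lengths are in m, angles in rad, forces in N, time in s.
With the tool pointing down it reaches from about 0.425 to 0.875 m from the base axis. Payload 4.7 kg.
Tool frame: the origin (TCP) lies on the centre line of the jaws, within the pads' length; the fingertips stand 14 mm ahead of it and the grasp point (between the pads) lies 5 mm behind it; z points along the fingers, y is the direction in which the jaws open and shut (so a half turn about z gives the same grasp; the last joint's range is limited). The gripper opens to 87 mm and grips with 3 to 60 N. Pads are 19 mm wide; open, the fingers measure 117 mm over their backs; the gripper's body (75 mm by 190 mm) begins 51 mm behind the grasp point.
Start: joints at [1.151, 0.321, -0.07, 1.45, 0.023, 1.371, -0.057], TCP at [0.273, -0.59, 0.237] pointing down, gripper open.
Joint ranges: [-2.86, 2.86], [-0.3, 2.09], [-1.38, 1.24], [0.06, 2.45], [-1.56, 4.7], [0.09, 2.05], [-2.69, 2.69]. Speed limits (rad/s): [2.57, 2.57, 3.14, 3.14, 3.14, 3.14, 3.14].

### API

Orientations are given as a rotation vector (axis times angle).
In Python, from bench import ctrl gives the robot as it stands. The module is installed in compiled form; this text tells all that it offers.
- The arm moves only by the tool step_arm, never from a script. Its argument "plan" is a list of rows, each a list of 3 entries, a list of its own where there are three numbers: the turn, a rotation vector about the tool's x, y, z in rad, then the shift along the tool's x, y, z in m, then the closure in counts, from 0 (fully open) to 255 (shut). In form: [[[rx, ry, rz], [x, y, z], hand], ...]. A call has exactly 10 rows; each row is the pose to reach, as a shift and turn from the pose commanded when the call began, along the tool's axes at that moment; what a row does not reach only later rows make up. A row lasts 1/8 s, in which the tool goes at most 62.5 mm and 10.7 degrees, less where a joint would pass 70% of its speed; a pose out of reach is approached as far as the arm can. A call with a gripper value outside its range is refused whole. The fingers move at their own pace and stop on an object; "squeeze" is the grip in N (left out, the last holds). Time passes only in rows, so rows that repeat a pose let the fingers close, or fill a call up. It gives the time, the measured TCP pose, the force and the opening at its end, in the units of the state.
- ctrl.get_state(): the state, without advancing time (a new reading comes with each control period).
- ctrl.get_image(name): name is "scene" or "top" or "wrist"; returns the picture (420x560x3 uint8, red, green, blue); there is no depth.
- ctrl.calibration(name): a dict with "fov_y" (degrees; the focal length in pixels is half the picture's height over the tangent of half this angle, whatever the lens; pixels are square), "cx", "cy" (the principal point, pixels), "k1" (the pictures are not rectified: a ray, as slopes to the right and down, at radius r is drawn at 1 + k1 r^2 times it, then the intrinsics apply), "rvec" (rotation vector, rad) and "tvec" (3), from world to camera coordinates, as OpenCV has them. Camera axes: x right, y down, z forward; pixel columns grow to the right and rows downward; lengths in m; the calibration is good to about 2 mm. A picture is of the moment at which its call begins: read the wrist's pose just before it. calibration takes no time and is no camera call; for the wrist camera it gives the pose at the moment of the call.
- ctrl.close_job(): hands the job in, once; it reports no verdict.
Trained networks look in the newest picture that a camera, given by its name, has taken for a name from the list of things; names that differ only in an ending like _2 or _b are one class to them, and where a whole thing is asked for, a point or a joint stands for the part that bears it (a point fixed in the world has none). Each returns a list of dicts, best first, with "score" (0 to 1); they miss things now and then, are a little off and sometimes report something else, mostly with a low value. They report only what shows in the picture. A call takes as long as a camera call. They do not tell look-alikes from the thing itself.
- ctrl.cut_out(camera, label): "pixels" (420x560 bool, what is visible of it) and "rect" ([left, top, width, height] in pixels, round what is visible of it).
The state is a dict: "time": time; "joint_positions": joint angles; "qd": joint speeds; "joint_torque": joint torques, N m; "position": TCP position; "tool_rot": TCP orientation; "ft_force": force on the tool from outside, world axes, zero at the start; "torque": the same for the moment, N m; "grip_width": opening from 0.0 (shut) to 1.0 (fully open).
Only numpy, scipy, OpenCV 4.12 (cv2) and the standard library are available. Lean on these libraries where they do the work, as an engineer would, in place of code of your own. Each camera call takes 0.05 s, during which the arm holds its last target.

## Working session

There is one attempt and no reset: what is moved stays moved. The work goes in short steps, Python scripts to look and compute and a tool call to move; the robot and the scene stay as the last step left them, time stands still between calls to the robot, and variables do not carry over. Pictures are saved under pics/ and viewed, and the job is handed in when it is done.

Besides the shell and the picture viewer there is one more tool, called after "Call:" as name(argument=value, ...), one argument or row to a line, values as JSON. step_arm: Moves the arm, as the interface text tells. Its arguments: {"type":"object","properties":{"plan":{"type":"array"},"squeeze":{"type":"number"}},"required":["plan"]}

```bash
mkdir -p pics; python3 - <<'E'
from bench import ctrl
import cv2
s=ctrl.get_state(); print({k:(v if not hasattr(v,'__len__') else [round(float(a),4) for a in v]) for k,v in s.items()})
for n in ["scene","top","wrist"]:
    im=ctrl.get_image(n); cv2.imwrite(f"pics/a_{n}.png",im[:,:,::-1]); print(n,ctrl.calibration(n))
E
```

```text
{'time': 0.0, 'joint_positions': [1.1511, 0.3218, -0.0701, 1.4517, 0.0226, 1.3708, -0.0569], 'qd': [-0.0001, 0.0011, 0.0006, -0.0001, -0.0012, -0.0014, -0.0002], 'joint_torque': [0.0002, -49.1292, -0.4036, -31.2529, -0.0639, 0.0439, 0.0002], 'position': [0.273, -0.5893, 0.2355], 'tool_rot': [-3.0662, -0.6758, 0.0008], 'ft_force': [-0.4136, 0.3672, -0.4782], 'torque': [0.0535, -0.0068, 0.067], 'grip_width': 0.9995166752844868}
scene {'fov_y': 48.00874285296411, 'cx': 275.15058409126897, 'cy': 205.398754847344, 'k1': 0.05670674876980521, 'rvec': array([ 1.01913924, -2.41689093,  1.04441485]), 'tvec': array([0.3364408 , 0.34488162, 1.10888774])}
top {'fov_y': 55.23060253968786, 'cx': 283.527678565585, 'cy': 211.36587375106146, 'k1': -0.1103538625993101, 'rvec': array([ 2.11883642, -2.13748488,  0.14615771]), 'tvec': array([-0.0358718 ,  0.54723595,  1.01526238])}
wrist {'fov_y': 64.54363159741239, 'cx': 278.0123355561411, 'cy': 208.26667952242354, 'k1': 0.015364309652939882, 'rvec': array([-2.43425405,  1.55474039,  0.23039158]), 'tvec': array([-0.6488707 , -0.03501631,  0.39188725])}
```

View pics/a_scene.png

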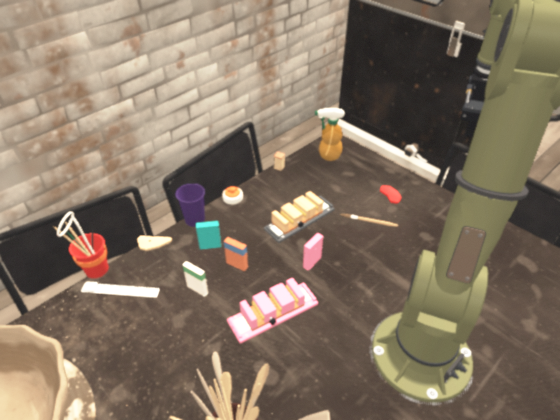

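View pics/a_top.png

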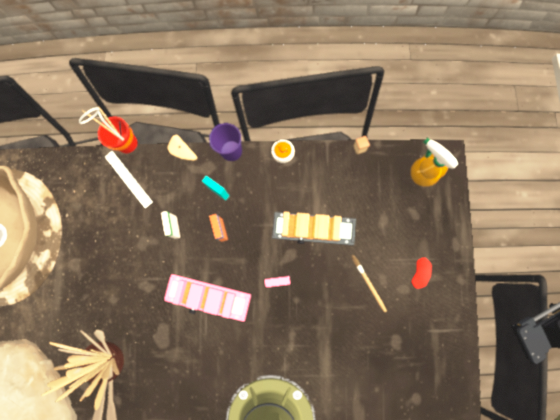

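View pics/a_wrist.png

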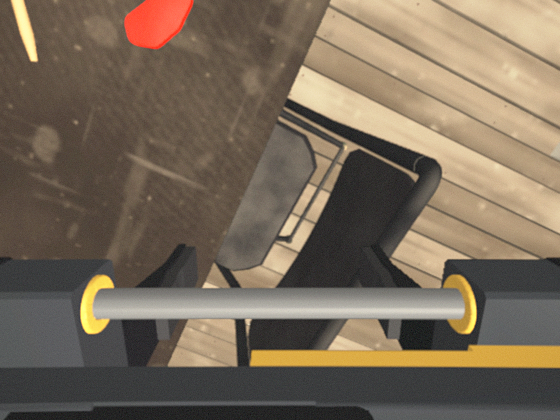

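```bash
cat > h.py <<'E'
import numpy as np, cv2
from bench import ctrl
from scipy.spatial.transform import Rotation as R
def und(c,uv):
    f=210/np.tan(np.radians(c['fov_y'])/2)
    p=(np.atleast_2d(uv)-[c['cx'],c['cy']])/f
    q=p.copy()
    for _ in range(30): q=p/(1+c['k1']*(q**2).sum(1,keepdims=True))
    return q
def ray(c,uv):
    q=und(c,uv); Rm=R.from_rotvec(c['rvec']).as_matrix()
    d=np.c_[q,np.ones(len(q))]@Rm; o=-Rm.T@c['tvec']
    return o,d
def atz(c,uv,z):
    o,d=ray(c,uv); t=(z-o[2])/d[:,2:3]; return o+t*d
def proj(c,P):
    f=210/np.tan(np.radians(c['fov_y'])/2)
    Q=np.atleast_2d(P)@R.from_rotvec(c['rvec']).as_matrix().T+c['tvec']
    q=Q[:,:2]/Q[:,2:]; q=q*(1+c['k1']*(q**2).sum(1,keepdims=True))
    return q*f+[c['cx'],c['cy']]
E
python3 - <<'E'
from h import *
for n in["top","scene"]:
    ctrl.get_image(n); c=ctrl.calibration(n)
    for l in ["rack","tile_thick_centre","tile_thin_centre"]:
        for d in ctrl.cut_out(n,l):
            m=d['pixels']; ys,xs=np.nonzero(m)
            print(n,l,round(d['score'],2),d['rect'],len(xs),atz(c,[[xs.mean(),ys.mean()]],0.05).round(3))
t=cv2.imread('pics/a_top.png'); cv2.imwrite('pics/b1.png',cv2.resize(t[180:260,140:370],None,fx=3.4,fy=3.4,interpolation=cv2.INTER_CUBIC))
t=cv2.imread('pics/a_scene.png'); cv2.imwrite('pics/b2.png',cv2.resize(t[180:310,170:350],None,fx=4,fy=4,interpolation=cv2.INTER_CUBIC))
E
```

```text
top rack 0.89 [166.5, 273.5, 81.1, 46.4] 2342 [[0.324 0.157 0.05 ]]
top rack 0.55 [274.3, 212.1, 80.1, 35.1] 2172 [[ 0.501 -0.12   0.05 ]]
top rack 0.41 [215.5, 122.4, 26.4, 40.1] 965 [[0.741 0.114 0.05 ]]
top rack 0.28 [159.7, 214.1, 17.2, 24.0] 301 [[0.513 0.26  0.05 ]]
top tile_thick_centre 0.84 [209.8, 213.9, 14.3, 23.9] 296 [[0.504 0.132 0.05 ]]
top tile_thick_centre 0.5 [266.7, 275.6, 24.2, 12.0] 194 [[ 0.364 -0.024  0.05 ]]
top tile_thin_centre 0.67 [160.6, 217.0, 17.0, 19.0] 330 [[0.512 0.26  0.05 ]]
top tile_thin_centre 0.67 [271.3, 211.2, 85.6, 36.8] 2270 [[ 0.501 -0.117  0.05 ]]
scene rack 0.59 [225.6, 275.8, 93.8, 65.7] 2819 [[0.303 0.188 0.05 ]]
scene rack 0.57 [261.4, 191.8, 76.4, 51.6] 1777 [[ 0.481 -0.091  0.05 ]]
scene tile_thick_centre 0.91 [302.6, 236.3, 23.2, 33.6] 491 [[ 0.358 -0.02   0.05 ]]
scene tile_thick_centre 0.83 [195.7, 221.4, 23.1, 26.8] 535 [[0.605 0.142 0.05 ]]
scene tile_thick_centre 0.7 [221.9, 236.8, 25.1, 35.1] 571 [[0.497 0.133 0.05 ]]
scene tile_thin_centre 0.72 [182.1, 259.2, 25.5, 34.0] 501 [[0.509 0.262 0.05 ]]
```

View pics/b1.png

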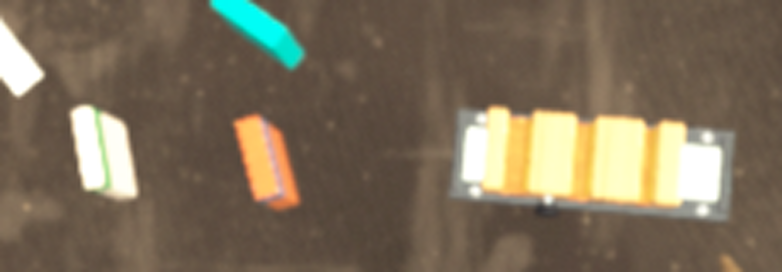

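View pics/b2.png

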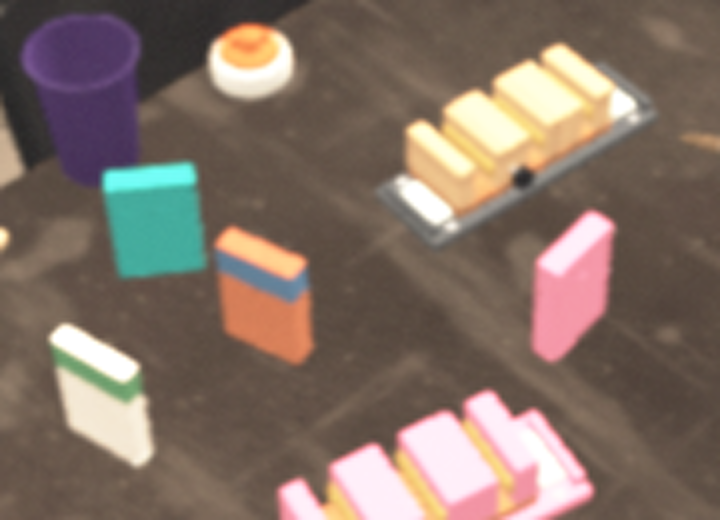

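```bash
cat >> h.py <<'E'
def st():
    s=ctrl.get_state(); return s,np.array(s['position']),R.from_rotvec(s['tool_rot'])
def down(yaw): # tool x at yaw, z down
    c,s=np.cos(yaw),np.sin(yaw)
    return R.from_matrix(np.array([[c,s,0],[s,-c,0],[0,0,-1.]]))
def go(p,yaw,p0=None,r0=None):
    """local shift and turn from pose (p0,r0) to world p,yaw"""
    if p0 is None: _,p0,r0=st()
    sh=r0.inv().apply(np.array(p)-p0); tu=(r0.inv()*down(yaw)).as_rotvec()
    print('turn',tu.round(4),'shift',sh.round(4),'rows',np.linalg.norm(sh)/.0625,np.degrees(np.linalg.norm(tu))/10.7)
E
python3 - <<'E'
from h import *
s,p,r=st(); c=ctrl.calibration('wrist')
Rm=R.from_rotvec(c['rvec']).as_matrix(); o=-Rm.T@c['tvec']
print('cam in tool',r.inv().apply(o-p).round(4),'axis',r.inv().apply(Rm[2]).round(3),'xaxis',r.inv().apply(Rm[0]).round(3))
print(r.as_matrix().round(4))
go([0.45,-0.12,0.30],-0.08)
go([0.45,-0.12,0.30],-0.08,np.array([.273,-.59,.237]),r)
E
```

```text
cam in tool [ 0.079  -0.0002 -0.1484] axis [-0.287 -0.001  0.958] xaxis [-0.     1.     0.001]
[[ 9.074e-01  4.203e-01 -0.000e+00]
 [ 4.203e-01 -9.074e-01 -1.000e-04]
 [-1.000e-04  1.000e-04 -1.000e+00]]
turn [1.000e-04 0.000e+00 5.138e-01] shift [ 0.3579 -0.352  -0.0634] rows 8.095852041627664 2.7510293920712305
turn [1.000e-04 0.000e+00 5.138e-01] shift [ 0.3581 -0.3521 -0.063 ] rows 8.098560859807128 2.7510293920712305
```

```bash
python3 - <<'E'
from h import *
s,p,r=st()
go([0.45,-0.12,0.20],-0.08,np.array([.273,-.59,.237]),r)
E
```

```text
turn [1.000e-04 0.000e+00 5.138e-01] shift [ 0.3581 -0.3521  0.037 ] rows 8.057362347567592 2.7510293920712305
```

Call:
step_arm(
  plan=[
    [[0, 0, 0.1], [0.042, -0.042, 0.0], 0],
    [[0, 0, 0.2], [0.084, -0.082, 0.0], 0],
    [[0, 0, 0.3], [0.126, -0.123, 0.0], 0],
    [[0, 0, 0.4], [0.168, -0.164, 0.01], 0],
    [[0, 0, 0.514], [0.21, -0.206, 0.02], 0],
    [[0, 0, 0.514], [0.252, -0.247, 0.03], 0],
    [[0, 0, 0.514], [0.294, -0.289, 0.035], 0],
    [[0, 0, 0.514], [0.336, -0.33, 0.037], 0],
    [[0, 0, 0.514], [0.358, -0.352, 0.037], 0],
    [[0, 0, 0.514], [0.358, -0.352, 0.037], 0],
  ],
)

```text
time: 1.8
position: [0.451, -0.1171, 0.1999]
tool_rot: [3.139, -0.117, 0.001]
ft_force: [-0.4, -1.2, -0.2]
grip_width: 0.997
```

```bash
python3 - <<'E'
from h import *
s,p,r=st(); c=ctrl.calibration('wrist'); im=ctrl.get_image('wrist'); print(s['time'],p.round(4),r.as_rotvec().round(4),s['ft_force'])
np.savez('w1.npz',im=im,**c); cv2.imwrite('pics/c.png',im[:,:,::-1])
cv2.imwrite('pics/c2.png',cv2.resize(im[60:240,140:420,::-1],None,fx=2.8,fy=2.8,interpolation=cv2.INTER_CUBIC))
E
```

```text
1.8 [ 0.451  -0.1171  0.1999] [ 3.1394e+00 -1.1700e-01  1.4000e-03] [-0.43347035 -1.18352713 -0.23466506]
```

View pics/c.png

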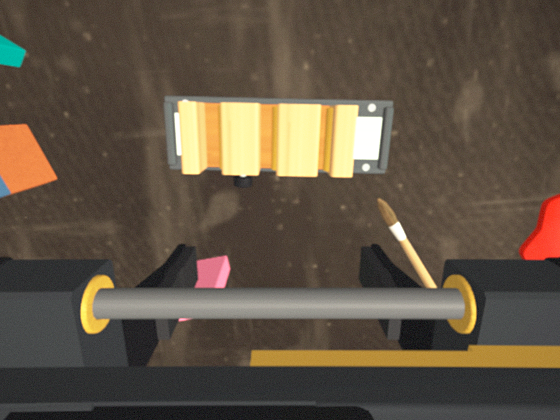

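View pics/c2.png

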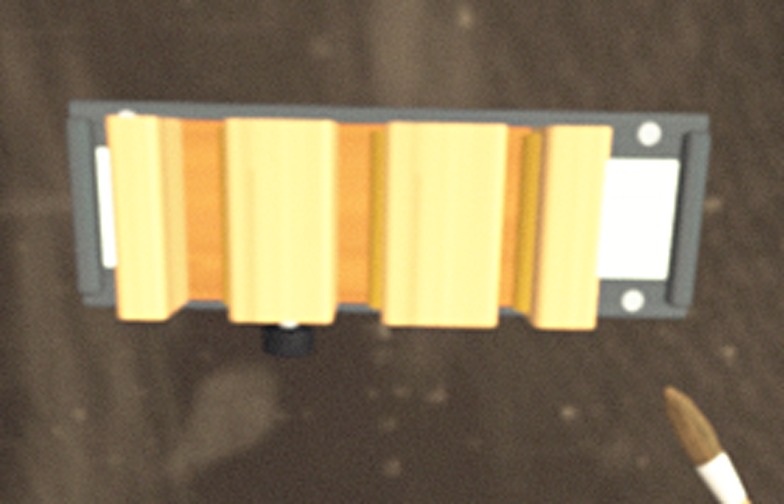

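```bash
cat > rk.py <<'E'
from h import *
d=np.load('w1.npz'); c={k:d[k] for k in d if k!='im'}; im=d['im']
q=np.array([[107,115],[118,320],[611,126],[597,328]])/2.8+[140-.3,60-.3]
P=atz(c,q,0.06); print(P.round(4))
print('len y',np.linalg.norm(P[0]-P[2]),np.linalg.norm(P[1]-P[3]),'x',np.linalg.norm(P[0]-P[1]),np.linalg.norm(P[2]-P[3]))
m=P.mean(0); v=(P[0]+P[1]-P[2]-P[3]); yaw=np.arctan2(-v[0],v[1]); print(m.round(4),'yaw y',yaw)
v=(P[0]+P[2]-P[1]-P[3]); print('yaw x',np.arctan2(v[1],v[0]))
# base outer corners z~? 
b=np.array([[68,101],[82,304],[709,115],[688,317]])/2.8+[139.7,59.7]
for z in(0.01,):
  B=atz(c,b,z); print(B.round(4),B.mean(0).round(4)); print(np.linalg.norm(B[0]-B[2]),np.linalg.norm(B[1]-B[3]),np.linalg.norm(B[0]-B[1]),np.linalg.norm(B[2]-B[3])); v=B[0]+B[1]-B[2]-B[3]; print(np.arctan2(-v[0],v[1]))
E
python3 rk.py
```

```text
[[ 0.5418 -0.041   0.06  ]
 [ 0.4811 -0.0345  0.06  ]
 [ 0.5277 -0.1888  0.06  ]
 [ 0.4674 -0.1841  0.06  ]]
len y 0.14847708764248466 0.1502543629283708 x 0.06103043325882902 0.06047262850041908
[ 0.5045 -0.1121  0.06  ] yaw y -0.09315986369395354
yaw x -0.09165951708661127
[[ 0.5494 -0.0142  0.01  ]
 [ 0.4795 -0.007   0.01  ]
 [ 0.5284 -0.2338  0.01  ]
 [ 0.4582 -0.228   0.01  ]] [ 0.5039 -0.1208  0.01  ]
0.22064476221916532 0.22202422854618173 0.07021701814056737 0.07040602063645564
-0.09569427419524897
```

```bash
cat >> h.py <<'E'
def cmd_apply(p0,r0,turn,shift):
    return p0+r0.apply(shift), r0*R.from_rotvec(turn)
import json,os
def C():
    d=json.load(open('cmd.json')); return np.array(d['p']),R.from_rotvec(d['r'])
def adv(turn,shift):
    p,r=cmd_apply(*C(),turn,shift); json.dump(dict(p=list(p),r=list(r.as_rotvec())),open('cmd.json','w')); return p,r
def yaw(r): x=r.apply([1,0,0]); return np.arctan2(x[1],x[0])
def goc(p,y): go(p,y,*C())
E
python3 - <<'E'
from h import *
r=R.from_rotvec([-3.0662,-0.6758,0.0008])
json.dump(dict(p=[.273,-.59,.237],r=list(r.as_rotvec())),open('cmd.json','w'))
p,r=adv([0,0,.514],[.358,-.352,.037]); print(p,yaw(r))
s,p,r=st(); print(p,yaw(r))
goc([0.44,0.20,0.22],0.0)
E
```

```text
[ 0.44982183 -0.12005593  0.20061858] -0.08012966645783752
[ 0.45029082 -0.11933253  0.19977992] -0.07775755170568252
turn [-0.0016  0.001  -0.0801] shift [-0.0354 -0.3183 -0.0188] rows 5.132681869156693 0.4291952959063925
```

Call:
step_arm(
  plan=[
    [[-0.0016, 0.001, -0.03], [-0.007, -0.05, -0.015], 0],
    [[-0.0016, 0.001, -0.08], [-0.015, -0.11, -0.019], 0],
    [[-0.0016, 0.001, -0.08], [-0.022, -0.17, -0.019], 0],
    [[-0.0016, 0.001, -0.08], [-0.029, -0.23, -0.019], 0],
    [[-0.0016, 0.001, -0.08], [-0.035, -0.285, -0.019], 0],
    [[-0.0016, 0.001, -0.08], [-0.035, -0.318, -0.019], 0],
    [[-0.0016, 0.001, -0.08], [-0.035, -0.318, -0.019], 0],
    [[-0.0016, 0.001, -0.08], [-0.035, -0.318, -0.019], 0],
    [[-0.0016, 0.001, -0.08], [-0.035, -0.318, -0.019], 0],
    [[-0.0016, 0.001, -0.08], [-0.035, -0.318, -0.019], 0],
  ],
)

```text
time: 3.1
position: [0.441, 0.1985, 0.2185]
tool_rot: [3.139, -0.004, 0.002]
ft_force: [-0.5, -0.3, -0.4]
grip_width: 1.0
```

```bash
python3 - <<'E'
from h import *
print(adv([-0.0016, 0.001, -0.08],[-0.035,-.318,-.019])[0])
s,p,r=st(); c=ctrl.calibration('wrist'); im=ctrl.get_image('wrist'); print(s['time'],p.round(4),yaw(r),s['ft_force'])
np.savez('w2.npz',im=im,**c); cv2.imwrite('pics/d.png',im[:,:,::-1])
E
```

```text
[0.44040542 0.19969348 0.2201544 ]
3.1 [0.441  0.1985 0.2185] -0.002443801044033161 [-0.50289367 -0.30713403 -0.39879658]
```

View pics/d.png

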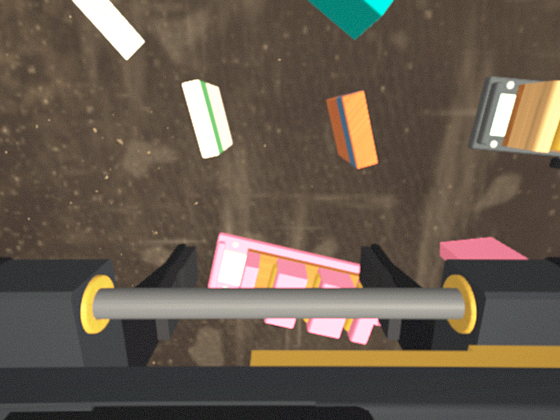

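```bash
python3 - <<'E'
import numpy as np,cv2
im=np.load('w2.npz')['im'][:,:,::-1]
a=cv2.resize(im[70:180,170:245],None,fx=5,fy=5,interpolation=cv2.INTER_CUBIC)
b=cv2.resize(im[70:180,315:390],None,fx=5,fy=5,interpolation=cv2.INTER_CUBIC)
cv2.imwrite('pics/d2.png',np.hstack([a,b]))
E
```

```text
(no output)
```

View pics/d2.png

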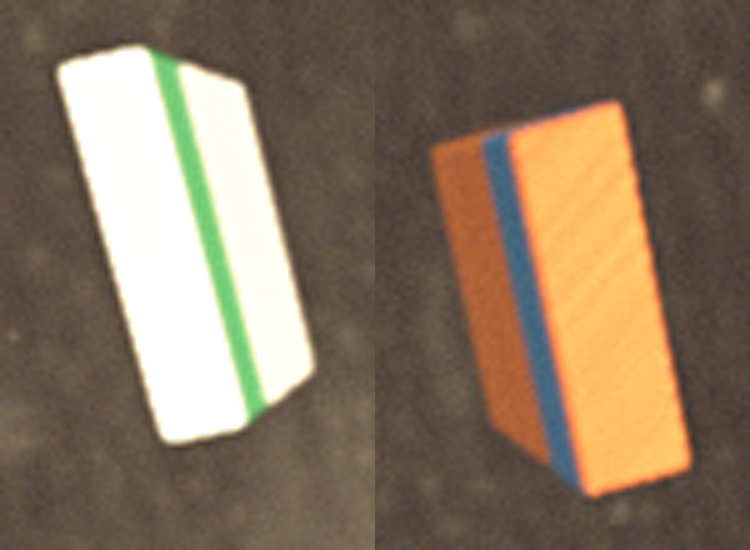

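```bash
python3 - <<'E'
from h import *
d=np.load('w2.npz'); c={k:d[k] for k in d if k!='im'}
for n,q,o in(('thick',[[135,134],[213,496],[248,101],[316,466]],[315,70]),('thin',[[58,65],[164,444],[149,46],[244,428]],[170,70])):
    P=atz(c,np.array(q)/5+o-np.array([.4,.4]),0.09)
    print(n,P.round(4).tolist(),P.mean(0).round(4)); n2=np.linalg.norm
    print('long',n2(P[0]-P[1]),n2(P[2]-P[3]),'thick',n2(P[0]-P[2]),n2(P[1]-P[3]))
    v=P[0]+P[2]-P[1]-P[3]; print('yaw',np.arctan2(v[1],v[0]))
s,p,r=st();print(p,s['time'])
E
```

```text
thick [[0.5289, 0.1482, 0.09], [0.4713, 0.132, 0.09], [0.5337, 0.1307, 0.09], [0.4763, 0.1152, 0.09]] [0.5025 0.1315 0.09  ]
long 0.05978523217035733 0.05945893581804842 thick 0.01808973741224993 0.01754927544542794
yaw 0.2690236478593165
thin [[0.5393, 0.2737, 0.09], [0.4804, 0.2613, 0.09], [0.542, 0.2593, 0.09], [0.483, 0.2479, 0.09]] [0.5112 0.2605 0.09  ]
long 0.06017933349171662 0.06013236738088868 thick 0.01460311032878993 0.013675332429739204
yaw 0.19958118185728177
[0.44089243 0.19886895 0.21852149] 3.15
```

```bash
python3 - <<'E'
from h import *
goc([0.5025,0.1315,0.16],0.269);goc([0.5025,0.1315,0.063],0.269)
E
```

```text
turn [-0.000e+00 -1.000e-04 -2.691e-01] shift [0.0621 0.0682 0.0602] rows 1.7617910251414284 1.4411253541438573
turn [-0.000e+00 -1.000e-04 -2.691e-01] shift [0.0621 0.0682 0.1572] rows 2.9154964513028716 1.4411253541438573
```

Call:
step_arm(
  plan=[
    [[0, 0, -0.12], [0.025, 0.028, 0.03], 0],
    [[0, 0, -0.269], [0.062, 0.068, 0.06], 0],
    [[0, 0, -0.269], [0.062, 0.068, 0.06], 0],
    [[0, 0, -0.269], [0.062, 0.068, 0.08], 0],
    [[0, 0, -0.269], [0.062, 0.068, 0.12], 0],
    [[0, 0, -0.269], [0.062, 0.068, 0.157], 0],
    [[0, 0, -0.269], [0.062, 0.068, 0.157], 0],
    [[0, 0, -0.269], [0.062, 0.068, 0.157], 0],
    [[0, 0, -0.269], [0.062, 0.068, 0.157], 80],
    [[0, 0, -0.269], [0.062, 0.068, 0.157], 255],
  ],
  squeeze=30,
)

```text
time: 4.4
position: [0.5037, 0.1317, 0.063]
tool_rot: [3.111, 0.42, 0.005]
ft_force: [-0.2, -0.3, -0.2]
grip_width: 0.857
```

```bash
python3 - <<'E'
from h import *
print(adv([0,0,-.269],[.062,.068,.157])[0])
s,p,r=st(); print(s['time'],p.round(4),yaw(r),s['ft_force'],s['grip_width']*87)
E
```

```text
[0.5024043  0.13168714 0.0631567 ]
4.4 [0.5037 0.1317 0.063 ] 0.2685208533625726 [-0.19018976 -0.33513835 -0.1746498 ] 74.54035629048558
```

Call:
step_arm(
  plan=[
    [[0, 0, 0], [0, 0, 0], 255],
    [[0, 0, 0], [0, 0, 0], 255],
    [[0, 0, 0], [0, 0, 0], 255],
    [[0, 0, 0], [0, 0, 0], 255],
    [[0, 0, 0], [0, 0, 0], 255],
    [[0, 0, 0], [0, 0, 0], 255],
    [[0, 0, 0], [0, 0, 0], 255],
    [[0, 0, 0], [0, 0, 0], 255],
    [[0, 0, 0], [0, 0, -0.01], 255],
    [[0, 0, 0], [0, 0, -0.02], 255],
  ],
  squeeze=30,
)

```text
time: 5.65
position: [0.5026, 0.1316, 0.0822]
tool_rot: [3.111, 0.421, 0.0]
ft_force: [0.9, -0.1, -1.7]
grip_width: 0.2
```

```bash
python3 - <<'E'
from h import *
print(adv([0,0,0],[0,0,-.02])[0])
s,p,r=st(); print(s['time'],p.round(4),yaw(r),s['ft_force'],s['grip_width']*87)
E
```

```text
[0.50240331 0.13168692 0.0831567 ]
5.65 [0.5026 0.1316 0.0822] 0.26894944059665626 [ 0.94673412 -0.06955248 -1.74024717] 17.432245669838707
```

```bash
cat >> h.py <<'E'
RC=np.array([0.5045,-0.1121]); RY=-0.094
def rk(x,y): # rack/carriage frame mm -> world xy
    c,s=np.cos(RY),np.sin(RY); return RC+np.array([c*x-s*y,s*x+c*y])/1000
def inrk(p):
    d=(np.array(p)[:2]-RC)*1000; c,s=np.cos(RY),np.sin(RY); return np.array([c*d[0]+s*d[1],-s*d[0]+c*d[1]])
E
python3 - <<'E'
from h import *
goc([.5024,.1317,.15],.269)
goc([*rk(0,90),.15],RY)
goc([*rk(0,90),.10],RY)
goc([*rk(0,87),.10],RY)
E
```

```text
turn [ 0.     -0.0001 -0.0001] shift [ 0.     -0.     -0.0668] rows 1.0694928580134069 0.0007494456212466344
turn [-0.000e+00 -1.000e-04  3.629e-01] shift [-0.0308  0.1514 -0.0668] rows 2.69408789228187 1.9430740031778668
turn [-0.000e+00 -1.000e-04  3.629e-01] shift [-0.0308  0.1514 -0.0168] rows 2.4873522133730424 1.9430740031778668
turn [-0.000e+00 -1.000e-04  3.629e-01] shift [-0.0319  0.1543 -0.0168] rows 2.534459770798239 1.9430740031778668
```

Call:
step_arm(
  plan=[
    [[0, 0, 0], [0, 0, -0.03], 255],
    [[0, 0, 0.08], [-0.005, 0.025, -0.06], 255],
    [[0, 0, 0.2], [-0.012, 0.06, -0.067], 255],
    [[0, 0, 0.3], [-0.02, 0.1, -0.067], 255],
    [[0, 0, 0.363], [-0.027, 0.135, -0.067], 255],
    [[0, 0, 0.363], [-0.031, 0.151, -0.067], 255],
    [[0, 0, 0.363], [-0.031, 0.151, -0.067], 255],
    [[0, 0, 0.363], [-0.031, 0.151, -0.04], 255],
    [[0, 0, 0.363], [-0.031, 0.151, -0.017], 255],
    [[0, 0, 0.363], [-0.031, 0.151, -0.017], 255],
  ],
)

```text
time: 6.9
position: [0.5113, -0.0198, 0.0975]
tool_rot: [3.138, -0.142, -0.005]
ft_force: [0.1, -0.1, -2.1]
grip_width: 0.206
```

```bash
python3 - <<'E'
from h import *
p,r=adv([0,0,.363],[-.031,.151,-.017]);print(p,yaw(r),inrk(p))
s,p,r=st(); print(s['time'],p.round(4),inrk(p),yaw(r),s['ft_force'],s['grip_width']*87)
c=ctrl.calibration('wrist'); im=ctrl.get_image('wrist')
np.savez('w3.npz',im=im,**c); cv2.imwrite('pics/e.png',im[:,:,::-1])
E
```

```text
[ 0.51262815 -0.02212301  0.10015549] -0.09413048694065279 [-0.35312403 90.34268882]
6.9 [ 0.5113 -0.0198  0.0975] [-1.85892137 92.52913554] -0.090534759691576 [ 0.10073859 -0.09732467 -2.13130288] 17.904805908405322
```

View pics/e.png

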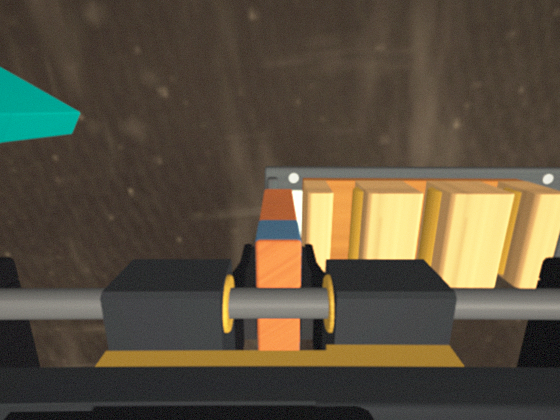

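Call:
step_arm(
  plan=[
    [[0, 0, 0], [0, 0.001, 0], 255],
    [[0, 0, 0], [0, 0.0015, 0], 255],
    [[0, 0, 0], [0, 0.002, 0], 255],
    [[0, 0, 0], [0, 0.0024, 0], 255],
    [[0, 0, 0], [0, 0.0028, 0], 255],
    [[0, 0, 0], [0, 0.0032, 0], 255],
    [[0, 0, 0], [0, 0.0036, 0], 255],
    [[0, 0, 0], [0, 0.004, 0], 255],
    [[0, 0, 0], [0, 0.0043, 0], 255],
    [[0, 0, 0], [0, 0.0043, 0], 255],
  ],
)

```text
time: 8.2
position: [0.5125, -0.0265, 0.0989]
tool_rot: [3.136, -0.148, 0.001]
ft_force: [-0.0, -0.0, -2.3]
grip_width: 0.206
```

```bash
cat > fs.py <<'E'
from h import *
import sys
a=[float(x) for x in sys.argv[1:]]
if a: 
    p,r=adv([0,0,a[3] if len(a)>3 else 0],np.array(a[:3])); print('cmd',p.round(4),inrk(p).round(2),yaw(r).round(4))
s,p,r=st(); print(s['time'],p.round(4),'rk',inrk(p).round(2),'yaw',round(yaw(r),4),'F rack',R.from_euler('z',-RY).apply(s['ft_force']).round(2),'T',np.round(s['torque'],3),'grip',round(s['grip_width']*87,2))
E
python3 fs.py 0 .0043 0
```

```text
cmd [ 0.5122 -0.0264  0.1002] [-0.35 86.04] -0.0941
8.2 [ 0.5125 -0.0265  0.0989] rk [-2.000e-02  8.597e+01] yaw -0.0942 F rack [-0.02 -0.01 -2.34] T [ 0.064  0.048 -0.008] grip 17.94
```

Creep 0.3 mm per row.

Call:
step_arm(
  plan=[
    [[0, 0, 0], [0, 0.0002, 0], 255],
    [[0, 0, 0], [0, 0.0004, 0], 255],
    [[0, 0, 0], [0, 0.0006, 0], 255],
    [[0, 0, 0], [0, 0.0008, 0], 255],
    [[0, 0, 0], [0, 0.001, 0], 255],
    [[0, 0, 0], [0, 0.0012, 0], 255],
    [[0, 0, 0], [0, 0.0014, 0], 255],
    [[0, 0, 0], [0, 0.0016, 0], 255],
    [[0, 0, 0], [0, 0.0018, 0], 255],
    [[0, 0, 0], [0, 0.002, 0], 255],
  ],
)

```text
time: 9.45
position: [0.5125, -0.0277, 0.099]
tool_rot: [3.138, -0.147, 0.002]
ft_force: [0.2, 3.2, -3.3]
grip_width: 0.201
```

```bash
python3 fs.py 0 .002 0
```

```text
cmd [ 0.512  -0.0284  0.1002] [-0.35 84.04] -0.0941
9.45 [ 0.5125 -0.0277  0.099 ] rk [-0.   84.79] yaw -0.0939 F rack [-0.13  3.18 -3.3 ] T [ 0.897 -0.091 -0.078] grip 17.52
```

Call:
step_arm(
  plan=[
    [[0, 0, 0], [0, 0.0002, 0], 255],
    [[0, 0, 0], [0, 0.0004, 0], 255],
    [[0, 0, 0], [0, 0.0006, 0], 255],
    [[0, 0, 0], [0, 0.0008, 0], 255],
    [[0, 0, 0], [0, 0.0008, 0], 255],
    [[0, 0, 0], [0, 0.0008, 0], 255],
    [[0, 0, 0], [0, 0.0008, 0], 255],
    [[0, 0, 0], [0, 0.0008, 0], 255],
    [[0, 0, 0], [0, 0.0008, 0], 255],
    [[0, 0, 0], [0, 0.0008, 0], 255],
  ],
)

```text
time: 10.7
position: [0.5124, -0.0278, 0.099]
tool_rot: [-3.138, 0.147, -0.002]
ft_force: [1.2, 5.3, -3.3]
grip_width: 0.204
```

```bash
python3 fs.py 0 .0008 0
```

```text
cmd [ 0.512  -0.0292  0.1002] [-0.35 83.24] -0.0941
10.7 [ 0.5124 -0.0278  0.099 ] rk [-1.000e-02  8.466e+01] yaw -0.0936 F rack [ 0.72  5.44 -3.34] T [ 1.566 -0.102 -0.105] grip 17.71
```

Call:
step_arm(
  plan=[
    [[0, 0, 0], [0, -0.003, 0], 255],
    [[0, 0, 0], [0, -0.003, -0.01], 255],
    [[0, 0, 0], [0, -0.003, -0.035], 255],
    [[0, 0, 0], [0, -0.003, -0.045], 255],
    [[0, 0, 0], [0, 0.005, -0.045], 255],
    [[0, 0, 0], [0, 0.02, -0.045], 255],
    [[0, 0, 0], [0, 0.0318, -0.045], 255],
    [[0, 0, 0], [0, 0.0318, -0.038], 255],
    [[0, 0, 0], [0, 0.0318, -0.03], 255],
    [[0, 0, 0], [0, 0.0318, -0.028], 255],
  ],
)

```text
time: 11.95
position: [0.5086, -0.0601, 0.1259]
tool_rot: [3.137, -0.146, -0.001]
ft_force: [0.8, 0.5, -1.9]
grip_width: 0.208
```

```bash
python3 fs.py 0 .0318 -.028; python3 - <<'E'
from h import *
c=ctrl.calibration('wrist'); im=ctrl.get_image('wrist'); i2=ctrl.get_image('scene')
np.savez('w4.npz',im=im,**c)
cv2.imwrite('pics/f.png',np.hstack([cv2.resize(im[130:290,150:420,::-1],None,fx=1.9,fy=1.9,interpolation=cv2.INTER_CUBIC),cv2.resize(i2[170:250,250:340,::-1],(285,304),interpolation=cv2.INTER_CUBIC)]))
E
python3 fs.py
```

```text
cmd [ 0.509  -0.0609  0.1282] [-0.36 51.44] -0.0941
11.95 [ 0.5086 -0.0601  0.1259] rk [-0.79 52.12] yaw -0.0932 F rack [ 0.79  0.6  -1.92] T [0.044 0.021 0.02 ] grip 18.1
12.05 [ 0.509  -0.0603  0.1265] rk [-0.36 52.02] yaw -0.0932 F rack [-0.2  -0.4  -2.64] T [ 0.008  0.059 -0.034] grip 17.67
```

View pics/f.png

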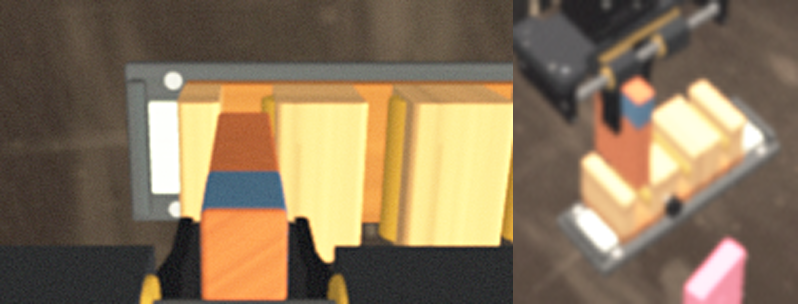

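Call:
step_arm(
  plan=[
    [[0, 0, 0], [0, 0, 0], 255],
    [[0, 0, 0], [0, 0, 0.001], 255],
    [[0, 0, 0], [0, 0, 0.002], 255],
    [[0, 0, 0], [0, 0, 0.003], 255],
    [[0, 0, 0], [0, 0, 0.004], 255],
    [[0, 0, 0], [0, 0, 0.005], 255],
    [[0, 0, 0], [0, 0, 0.006], 255],
    [[0, 0, 0], [0, 0, 0.0065], 255],
    [[0, 0, 0], [0, 0, 0.007], 255],
    [[0, 0, 0], [0, 0, 0.007], 255],
  ],
)

```text
time: 13.3
position: [0.5093, -0.0609, 0.12]
tool_rot: [3.136, -0.148, 0.002]
ft_force: [-0.6, 0.1, -3.3]
grip_width: 0.204
```

```bash
python3 fs.py 0 0 .007
```

```text
cmd [ 0.509  -0.0609  0.1212] [-0.36 51.44] -0.0941
13.3 [ 0.5093 -0.0609  0.12  ] rk [-0.06 51.42] yaw -0.0942 F rack [-0.64  0.04 -3.26] T [ 0.087 -0.022 -0.041] grip 17.73
```

Call:
step_arm(
  plan=[
    [[0, 0, 0], [0, 0, 0.001], 255],
    [[0, 0, 0], [0, 0, 0.002], 255],
    [[0, 0, 0], [0, 0, 0.003], 255],
    [[0, 0, 0], [0, 0, 0.004], 255],
    [[0, 0, 0], [0, 0, 0.005], 255],
    [[0, 0, 0], [0, 0, 0.006], 255],
    [[0, 0, 0], [0, 0, 0.007], 255],
    [[0, 0, 0], [0, 0, 0.008], 255],
    [[0, 0, 0], [0, 0, 0.009], 255],
    [[0, 0, 0], [0, 0, 0.01], 255],
  ],
)

```text
time: 14.55
position: [0.5093, -0.0609, 0.11]
tool_rot: [3.136, -0.148, 0.002]
ft_force: [-0.0, 0.4, -3.0]
grip_width: 0.207
```

```bash
python3 fs.py 0 0 .01
```

```text
cmd [ 0.509  -0.0609  0.1112] [-0.36 51.44] -0.0941
14.55 [ 0.5093 -0.0609  0.11  ] rk [-2.000e-02  5.141e+01] yaw -0.0942 F rack [-0.04  0.35 -2.99] T [ 0.001  0.023 -0.023] grip 18.04
```

Call:
step_arm(
  plan=[
    [[0, 0, 0], [0, 0, 0.001], 255],
    [[0, 0, 0], [0, 0, 0.002], 255],
    [[0, 0, 0], [0, 0, 0.003], 255],
    [[0, 0, 0], [0, 0, 0.004], 255],
    [[0, 0, 0], [0, 0, 0.005], 255],
    [[0, 0, 0], [0, 0, 0.006], 255],
    [[0, 0, 0], [0, 0, 0.007], 255],
    [[0, 0, 0], [0, 0, 0.008], 255],
    [[0, 0, 0], [0, 0, 0.009], 255],
    [[0, 0, 0], [0, 0, 0.01], 255],
  ],
)

```text
time: 15.8
position: [0.5094, -0.0606, 0.0998]
tool_rot: [3.137, -0.148, 0.002]
ft_force: [-0.1, 2.6, 1.4]
grip_width: 0.207
```

```bash
python3 fs.py 0 0 .01
```

```text
cmd [ 0.509  -0.0609  0.1012] [-0.36 51.44] -0.0941
15.8 [ 0.5094 -0.0606  0.0998] rk [ 0.09 51.73] yaw -0.0941 F rack [-0.35  2.56  1.37] T [ 0.736  0.207 -0.12 ] grip 17.99
```

Call:
step_arm(
  plan=[
    [[0, 0, 0], [0, 0, 0.001], 255],
    [[0, 0, 0], [0, 0, 0.002], 255],
    [[0, 0, 0], [0, 0, 0.003], 255],
    [[0, 0, 0], [0, 0, 0.004], 255],
    [[0, 0, 0], [0, 0, 0.005], 255],
    [[0, 0, 0], [0, 0, 0.006], 255],
    [[0, 0, 0], [0, 0, 0.007], 255],
    [[0, 0, 0], [0, 0, 0.008], 255],
    [[0, 0, 0], [0, 0, 0.009], 255],
    [[0, 0, 0], [0, 0, 0.01], 255],
  ],
)

```text
time: 17.05
position: [0.5094, -0.0606, 0.09]
tool_rot: [3.137, -0.148, 0.002]
ft_force: [1.1, 5.6, 0.6]
grip_width: 0.204
```

```bash
python3 fs.py 0 0 .01
```

```text
cmd [ 0.509  -0.0609  0.0912] [-0.36 51.44] -0.0941
17.05 [ 0.5094 -0.0606  0.09  ] rk [ 0.06 51.71] yaw -0.094 F rack [0.56 5.67 0.65] T [ 1.439 -0.181 -0.123] grip 17.78
```

Call:
step_arm(
  plan=[
    [[0, 0, 0], [0, 0, 0.0006], 255],
    [[0, 0, 0], [0, 0, 0.0012], 255],
    [[0, 0, 0], [0, 0, 0.0018], 255],
    [[0, 0, 0], [0, 0, 0.0022], 255],
    [[0, 0, 0], [0, 0, 0.0026], 255],
    [[0, 0, 0], [0, 0, 0.003], 255],
    [[0, 0, 0], [0, 0, 0.0034], 255],
    [[0, 0, 0], [0, 0, 0.0038], 255],
    [[0, 0, 0], [0, 0, 0.0042], 255],
    [[0, 0, 0], [0, 0, 0.0042], 255],
  ],
)

```text
time: 18.3
position: [0.5094, -0.0606, 0.0857]
tool_rot: [3.137, -0.147, 0.002]
ft_force: [0.7, 5.3, 0.6]
grip_width: 0.208
```

```bash
python3 fs.py 0 0 .0042
```

```text
cmd [ 0.509  -0.0609  0.087 ] [-0.36 51.44] -0.0941
18.3 [ 0.5094 -0.0606  0.0857] rk [ 0.06 51.7 ] yaw -0.094 F rack [0.21 5.39 0.55] T [ 1.353 -0.215 -0.095] grip 18.07
```

Call:
step_arm(
  plan=[
    [[0, 0, 0], [0, 0, 0.0004], 255],
    [[0, 0, 0], [0, 0, 0.0008], 255],
    [[0, 0, 0], [0, 0, 0.0012], 255],
    [[0, 0, 0], [0, 0, 0.0016], 255],
    [[0, 0, 0], [0, 0, 0.002], 255],
    [[0, 0, 0], [0, 0, 0.0024], 255],
    [[0, 0, 0], [0, 0, 0.0024], 255],
    [[0, 0, 0], [0, 0, 0.0024], 255],
    [[0, 0, 0], [0, 0, 0.0024], 255],
    [[0, 0, 0], [0, 0, 0.0024], 255],
  ],
)

```text
time: 19.55
position: [0.5096, -0.0606, 0.0855]
tool_rot: [3.136, -0.148, 0.001]
ft_force: [-5.3, 5.1, 16.6]
grip_width: 0.204
```

```bash
python3 fs.py 0 0 .0024
```

```text
cmd [ 0.509  -0.0609  0.0846] [-0.36 51.44] -0.0941
19.55 [ 0.5096 -0.0606  0.0855] rk [ 0.19 51.75] yaw -0.094 F rack [-5.77  4.54 16.64] T [ 1.564  1.359 -0.075] grip 17.71
```

Call:
step_arm(
  plan=[
    [[0, 0, 0], [0, 0, -0.0012], 255],
    [[0, 0, 0], [0, 0, -0.0012], 200],
    [[0, 0, 0], [0, 0, -0.0012], 160],
    [[0, 0, 0], [0, 0, -0.0012], 160],
    [[0, 0, 0], [0, 0, -0.0012], 160],
    [[0, 0, 0], [0, 0, -0.01], 160],
    [[0, 0, 0], [0, 0, -0.04], 160],
    [[0, 0, 0], [0, 0, -0.085], 120],
    [[0, 0, 0], [0, 0, -0.105], 100],
    [[0, 0, 0], [-0.06, 0, -0.105], 100],
  ],
)

```text
time: 20.8
position: [0.4527, -0.0549, 0.1904]
tool_rot: [-3.137, 0.146, -0.009]
ft_force: [-0.9, 0.5, 1.2]
grip_width: 0.579
```

```bash
python3 fs.py -.06 0 -.105; python3 - <<'E'
from h import *
c=ctrl.calibration('wrist'); im=ctrl.get_image('wrist')
np.savez('w5.npz',im=im,**c)
cv2.imwrite('pics/g.png',im[:,:,::-1])
E
python3 fs.py
```

```text
cmd [ 0.4492 -0.0552  0.1896] [-60.36  51.45] -0.0941
20.8 [ 0.4527 -0.0549  0.1904] rk [-56.95  52.06] yaw -0.0929 F rack [-0.97  0.45  1.23] T [0.082 0.131 0.032] grip 50.39
20.85 [ 0.4406 -0.0541  0.1869] rk [-69.11  51.7 ] yaw -0.0933 F rack [-8.86 -0.9  -3.95] T [0.059 0.817 0.037] grip 51.05
```

View pics/g.png

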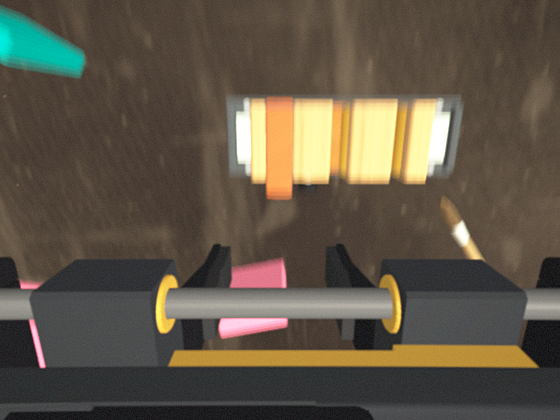

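```bash
python3 - <<'E'
from h import *
goc([0.5109,0.2605,0.16],0.1996);goc([0.5109,0.2605,0.063],0.1996)
E
```

```text
turn [-0.000e+00 -1.000e-04 -2.937e-01] shift [ 0.0317 -0.3201  0.0296] rows 5.168529657215783 1.5728520974179183
turn [-0.000e+00 -1.000e-04 -2.937e-01] shift [ 0.0317 -0.3201  0.1266] rows 5.530829293915695 1.5728520974179183
```

Call:
step_arm(
  plan=[
    [[0, 0, 0], [0.004, -0.04, 0.0], 60],
    [[0, 0, -0.08], [0.01, -0.1, 0.01], 0],
    [[0, 0, -0.16], [0.016, -0.16, 0.02], 0],
    [[0, 0, -0.24], [0.022, -0.22, 0.03], 0],
    [[0, 0, -0.2937], [0.027, -0.275, 0.03], 0],
    [[0, 0, -0.2937], [0.0317, -0.32, 0.03], 0],
    [[0, 0, -0.2937], [0.0317, -0.32, 0.03], 0],
    [[0, 0, -0.2937], [0.0317, -0.32, 0.03], 0],
    [[0, 0, -0.2937], [0.0317, -0.32, 0.06], 0],
    [[0, 0, -0.2937], [0.0317, -0.32, 0.1], 0],
  ],
)

```text
time: 22.1
position: [0.513, 0.258, 0.0883]
tool_rot: [3.123, 0.307, 0.007]
ft_force: [0.4, -0.2, -0.2]
grip_width: 0.998
```

Call:
step_arm(
  plan=[
    [[0, 0, 0], [0, 0, 0.0266], 0],
    [[0, 0, 0], [0, 0, 0.0266], 0],
    [[0, 0, 0], [0, 0, 0.0266], 120],
    [[0, 0, 0], [0, 0, 0.0266], 200],
    [[0, 0, 0], [0, 0, 0.0266], 255],
    [[0, 0, 0], [0, 0, 0.0266], 255],
    [[0, 0, 0], [0, 0, 0.0266], 255],
    [[0, 0, 0], [0, 0, 0.0266], 255],
    [[0, 0, 0], [0, 0, 0.0266], 255],
    [[0, 0, 0], [0, 0, 0.0266], 255],
  ],
  squeeze=30,
)

```text
time: 23.35
position: [0.5112, 0.2603, 0.0612]
tool_rot: [3.124, 0.313, 0.001]
ft_force: [-0.7, -0.2, -0.4]
grip_width: 0.17
```

```bash
python3 - <<'E'
from h import *
adv([0,0,-.2937],[.0317,-.32,.1])
E
python3 fs.py 0 0 .0266; python3 - <<'E'
from h import *
goc([*rk(-.35,1.2),.16],RY);
E
```

```text
cmd [0.5109 0.2604 0.063 ] [-28.61 371.45] 0.1996
23.35 [0.5112 0.2603 0.0612] rk [-28.26 371.36] yaw 0.1996 F rack [-0.64 -0.27 -0.37] T [ 0.011 -0.024 -0.002] grip 14.8
turn [-0.000e+00 -1.000e-04  2.936e-01] shift [-0.0801  0.3626 -0.097 ] rows 6.140723048268784 1.5719901272818742
```

Call:
step_arm(
  plan=[
    [[0, 0, 0], [0, 0, 0], 255],
    [[0, 0, 0], [0, 0, -0.02], 255],
    [[0, 0, 0], [0, 0, -0.07], 255],
    [[0, 0, 0.05], [-0.008, 0.036, -0.12], 255],
    [[0, 0, 0.1], [-0.02, 0.09, -0.14], 255],
    [[0, 0, 0.15], [-0.033, 0.15, -0.14], 255],
    [[0, 0, 0.2], [-0.046, 0.21, -0.14], 255],
    [[0, 0, 0.25], [-0.06, 0.27, -0.14], 255],
    [[0, 0, 0.2936], [-0.07, 0.32, -0.14], 255],
    [[0, 0, 0.2936], [-0.0801, 0.3625, -0.14], 255],
  ],
)

```text
time: 24.6
position: [0.5043, -0.1127, 0.2033]
tool_rot: [3.135, -0.15, 0.004]
ft_force: [1.0, 0.2, -1.8]
grip_width: 0.156
```

```bash
python3 fs.py -.0801 .3625 -.14 .2936
```

```text
cmd [ 0.5042 -0.1108  0.203 ] [-0.4   1.27] -0.094
24.6 [ 0.5043 -0.1127  0.2033] rk [-0.14 -0.62] yaw -0.0954 F rack [ 0.96  0.32 -1.77] T [ 0.057 -0.043 -0.016] grip 13.58
```

Call:
step_arm(
  plan=[
    [[0, 0, 0], [0, 0, 0], 255],
    [[0, 0, 0], [0, 0, 0], 255],
    [[0, 0, 0], [0, 0, 0.005], 255],
    [[0, 0, 0], [0, 0, 0.02], 255],
    [[0, 0, 0], [0, 0, 0.045], 255],
    [[0, 0, 0], [0, 0, 0.065], 255],
    [[0, 0, 0], [0, 0, 0.074], 255],
    [[0, 0, 0], [0, 0, 0.075], 255],
    [[0, 0, 0], [0, 0, 0.075], 255],
    [[0, 0, 0], [0, 0, 0.075], 255],
  ],
)

```text
time: 25.85
position: [0.5052, -0.1109, 0.1277]
tool_rot: [3.136, -0.148, 0.004]
ft_force: [0.2, -1.0, -1.1]
grip_width: 0.155
```

```bash
python3 fs.py 0 0 .075;  python3 - <<'E'
from h import *
c=ctrl.calibration('wrist'); im=ctrl.get_image('wrist'); i2=ctrl.get_image('scene')
np.savez('w6.npz',im=im,**c)
cv2.imwrite('pics/i.png',np.hstack([cv2.resize(im[130:290,150:420,::-1],None,fx=1.9,fy=1.9,interpolation=cv2.INTER_CUBIC),cv2.resize(i2[170:250,250:340,::-1],(285,304),interpolation=cv2.INTER_CUBIC)]))
E
python3 fs.py
```

```text
cmd [ 0.5042 -0.1108  0.128 ] [-0.39  1.28] -0.094
25.85 [ 0.5052 -0.1109  0.1277] rk [0.54 1.24] yaw -0.0941 F rack [ 0.31 -0.99 -1.1 ] T [0.07  0.029 0.031] grip 13.51
25.95 [ 0.505  -0.1109  0.1275] rk [0.35 1.2 ] yaw -0.0942 F rack [-0.77  0.26 -1.09] T [ 0.063  0.048 -0.005] grip 13.83
```

View pics/i.png

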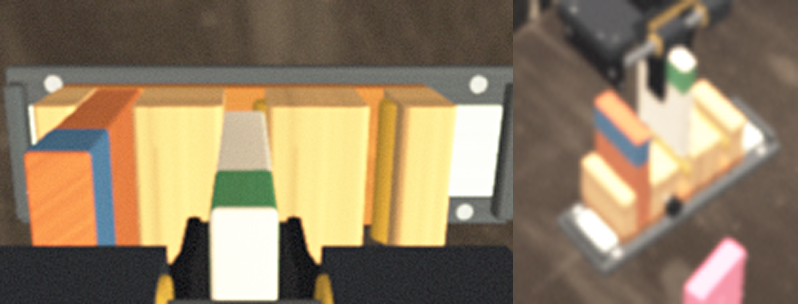

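Call:
step_arm(
  plan=[
    [[0, 0, 0], [0, 0, 0.001], 255],
    [[0, 0, 0], [0, 0, 0.002], 255],
    [[0, 0, 0], [0, 0, 0.003], 255],
    [[0, 0, 0], [0, 0, 0.004], 255],
    [[0, 0, 0], [0, 0, 0.005], 255],
    [[0, 0, 0], [0, 0, 0.006], 255],
    [[0, 0, 0], [0, 0, 0.007], 255],
    [[0, 0, 0], [0, 0, 0.008], 255],
    [[0, 0, 0], [0, 0, 0.008], 255],
    [[0, 0, 0], [0, 0, 0.008], 255],
  ],
)

```text
time: 27.2
position: [0.5046, -0.1109, 0.1189]
tool_rot: [3.136, -0.148, 0.002]
ft_force: [-0.1, 0.7, -1.5]
grip_width: 0.155
```

```bash
python3 fs.py 0 0 .008
```

```text
cmd [ 0.5042 -0.1108  0.12  ] [-0.39  1.28] -0.094
27.2 [ 0.5046 -0.1109  0.1189] rk [-0.05  1.24] yaw -0.0941 F rack [-0.19  0.67 -1.45] T [ 0.016  0.009 -0.042] grip 13.53
```

Call:
step_arm(
  plan=[
    [[0, 0, 0], [0, 0, 0.001], 255],
    [[0, 0, 0], [0, 0, 0.002], 255],
    [[0, 0, 0], [0, 0, 0.003], 255],
    [[0, 0, 0], [0, 0, 0.004], 255],
    [[0, 0, 0], [0, 0, 0.005], 255],
    [[0, 0, 0], [0, 0, 0.006], 255],
    [[0, 0, 0], [0, 0, 0.007], 255],
    [[0, 0, 0], [0, 0, 0.008], 255],
    [[0, 0, 0], [0, 0, 0.009], 255],
    [[0, 0, 0], [0, 0, 0.01], 255],
  ],
)

```text
time: 28.45
position: [0.5046, -0.1108, 0.1088]
tool_rot: [3.136, -0.148, 0.002]
ft_force: [-0.4, -0.5, -1.1]
grip_width: 0.158
```

```bash
python3 fs.py 0 0 .01
```

```text
cmd [ 0.5042 -0.1108  0.11  ] [-0.39  1.28] -0.094
28.45 [ 0.5046 -0.1108  0.1088] rk [-0.06  1.26] yaw -0.0941 F rack [-0.32 -0.52 -1.07] T [ 0.025  0.018 -0.011] grip 13.73
```

Call:
step_arm(
  plan=[
    [[0, 0, 0], [0, 0, 0.001], 255],
    [[0, 0, 0], [0, 0, 0.002], 255],
    [[0, 0, 0], [0, 0, 0.003], 255],
    [[0, 0, 0], [0, 0, 0.004], 255],
    [[0, 0, 0], [0, 0, 0.005], 255],
    [[0, 0, 0], [0, 0, 0.006], 255],
    [[0, 0, 0], [0, 0, 0.007], 255],
    [[0, 0, 0], [0, 0, 0.008], 255],
    [[0, 0, 0], [0, 0, 0.009], 255],
    [[0, 0, 0], [0, 0, 0.01], 255],
  ],
)

```text
time: 29.7
position: [0.5047, -0.1104, 0.0988]
tool_rot: [3.137, -0.147, 0.002]
ft_force: [0.7, 2.9, 2.6]
grip_width: 0.159
```

```bash
python3 fs.py 0 0 .01
```

```text
cmd [ 0.5042 -0.1108  0.1   ] [-0.39  1.28] -0.094
29.7 [ 0.5047 -0.1104  0.0988] rk [0.07 1.74] yaw -0.0939 F rack [0.41 2.93 2.63] T [ 0.896  0.237 -0.154] grip 13.86
```

Same signature as the first tile; continue to just above the floor.

Call:
step_arm(
  plan=[
    [[0, 0, 0], [0, 0, 0.001], 255],
    [[0, 0, 0], [0, 0, 0.002], 255],
    [[0, 0, 0], [0, 0, 0.003], 255],
    [[0, 0, 0], [0, 0, 0.004], 255],
    [[0, 0, 0], [0, 0, 0.005], 255],
    [[0, 0, 0], [0, 0, 0.006], 255],
    [[0, 0, 0], [0, 0, 0.007], 255],
    [[0, 0, 0], [0, 0, 0.008], 255],
    [[0, 0, 0], [0, 0, 0.009], 255],
    [[0, 0, 0], [0, 0, 0.01], 255],
  ],
)

```text
time: 30.95
position: [0.5047, -0.1104, 0.0888]
tool_rot: [3.137, -0.147, 0.002]
ft_force: [0.8, 5.2, 1.3]
grip_width: 0.161
```

```bash
python3 fs.py 0 0 .01
```

```text
cmd [ 0.5042 -0.1108  0.09  ] [-0.39  1.28] -0.094
30.95 [ 0.5047 -0.1104  0.0888] rk [0.06 1.67] yaw -0.0938 F rack [0.31 5.27 1.32] T [ 1.412 -0.114 -0.095] grip 14.01
```

Call:
step_arm(
  plan=[
    [[0, 0, 0], [0, 0, 0.0006], 255],
    [[0, 0, 0], [0, 0, 0.0012], 255],
    [[0, 0, 0], [0, 0, 0.0017], 255],
    [[0, 0, 0], [0, 0, 0.0022], 255],
    [[0, 0, 0], [0, 0, 0.0026], 255],
    [[0, 0, 0], [0, 0, 0.003], 255],
    [[0, 0, 0], [0, 0, 0.0034], 255],
    [[0, 0, 0], [0, 0, 0.0038], 255],
    [[0, 0, 0], [0, 0, 0.0042], 255],
    [[0, 0, 0], [0, 0, 0.0042], 255],
  ],
)

```text
time: 32.2
position: [0.5047, -0.1105, 0.0852]
tool_rot: [3.137, -0.147, 0.002]
ft_force: [-0.9, 5.1, 5.6]
grip_width: 0.156
```

```bash
python3 fs.py 0 0 .0042
```

```text
cmd [ 0.5042 -0.1108  0.0858] [-0.39  1.28] -0.094
32.2 [ 0.5047 -0.1105  0.0852] rk [0.07 1.66] yaw -0.0938 F rack [-1.35  5.    5.55] T [ 1.501  0.301 -0.13 ] grip 13.54
```

Floor contact has begun; press a little more.

Call:
step_arm(
  plan=[
    [[0, 0, 0], [0, 0, 0.0003], 255],
    [[0, 0, 0], [0, 0, 0.0006], 255],
    [[0, 0, 0], [0, 0, 0.0009], 255],
    [[0, 0, 0], [0, 0, 0.0012], 255],
    [[0, 0, 0], [0, 0, 0.0014], 255],
    [[0, 0, 0], [0, 0, 0.0014], 255],
    [[0, 0, 0], [0, 0, 0.0014], 255],
    [[0, 0, 0], [0, 0, 0.0014], 255],
    [[0, 0, 0], [0, 0, 0.0014], 255],
    [[0, 0, 0], [0, 0, 0.0014], 255],
  ],
)

```text
time: 33.45
position: [0.5048, -0.1104, 0.0851]
tool_rot: [3.136, -0.147, 0.001]
ft_force: [-5.0, 6.6, 15.0]
grip_width: 0.159
```

```bash
python3 fs.py 0 0 .0014
```

```text
cmd [ 0.5042 -0.1108  0.0844] [-0.39  1.28] -0.094
33.45 [ 0.5048 -0.1104  0.0851] rk [0.13 1.7 ] yaw -0.0938 F rack [-5.63  6.12 15.03] T [ 1.735  1.201 -0.133] grip 13.8
```

Call:
step_arm(
  plan=[
    [[0, 0, 0], [0, 0, -0.0011], 255],
    [[0, 0, 0], [0, 0, -0.0011], 200],
    [[0, 0, 0], [0, 0, -0.0011], 170],
    [[0, 0, 0], [0, 0, -0.0011], 170],
    [[0, 0, 0], [0, 0, -0.0011], 170],
    [[0, 0, 0], [0, 0, -0.01], 170],
    [[0, 0, 0], [0, 0, -0.04], 170],
    [[0, 0, 0], [0, 0, -0.085], 170],
    [[0, 0, 0], [0, 0, -0.12], 170],
    [[0, 0, 0], [0, 0, -0.12], 170],
  ],
)

```text
time: 34.7
position: [0.5066, -0.111, 0.207]
tool_rot: [3.134, -0.147, 0.012]
ft_force: [-0.4, 0.2, -1.3]
grip_width: 0.335
```

Call:
step_arm(
  plan=[
    [[0, 0, 0], [-0.03, 0, 0], 170],
    [[0, 0, 0], [-0.06, 0, 0], 170],
    [[0, 0, 0], [-0.06, 0, 0], 170],
    [[0, 0, 0], [-0.06, 0, 0], 170],
    [[0, 0, 0], [-0.06, 0, 0], 170],
    [[0, 0, 0], [-0.06, 0, 0], 170],
    [[0, 0, 0], [-0.06, 0, 0], 170],
    [[0, 0, 0], [-0.06, 0, 0], 170],
    [[0, 0, 0], [-0.06, 0, 0], 170],
    [[0, 0, 0], [-0.06, 0, 0], 170],
  ],
)

```text
time: 35.95
position: [0.4447, -0.105, 0.2032]
tool_rot: [3.136, -0.148, 0.002]
ft_force: [0.6, -0.6, -0.5]
grip_width: 0.334
```

```bash
python3 fs.py -.06 0 -.12; python3 - <<'E'
from h import *
c=ctrl.calibration('wrist'); im=ctrl.get_image('wrist'); i2=ctrl.get_image('scene');i3=ctrl.get_image('top')
np.savez('w7.npz',im=im,**c)
cv2.imwrite('pics/j.png',np.hstack([cv2.resize(im[60:220,130:410,::-1],None,fx=2.8,fy=2.8,interpolation=cv2.INTER_CUBIC)]))
cv2.imwrite('pics/k.png',i2[:,:,::-1]);cv2.imwrite('pics/l.png',i3[:,:,::-1])
E
```

```text
cmd [ 0.4445 -0.1052  0.2044] [-60.4    1.28] -0.094
35.95 [ 0.4447 -0.105   0.2032] rk [-60.17   1.41] yaw -0.0941 F rack [ 0.64 -0.52 -0.49] T [0.003 0.096 0.016] grip 29.07
```

View pics/j.png

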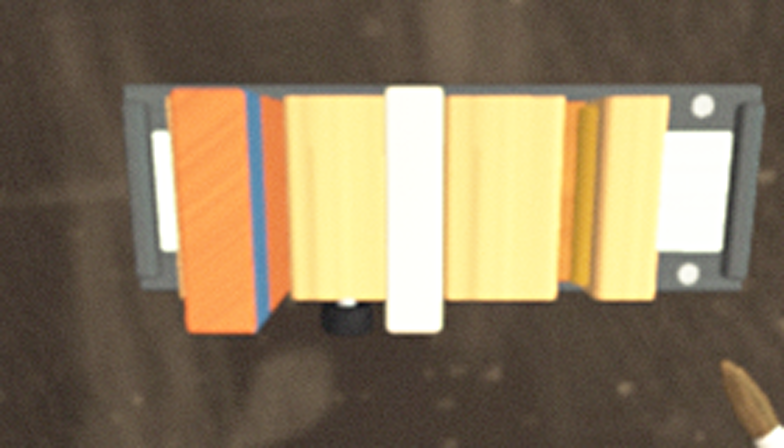

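View pics/k.png

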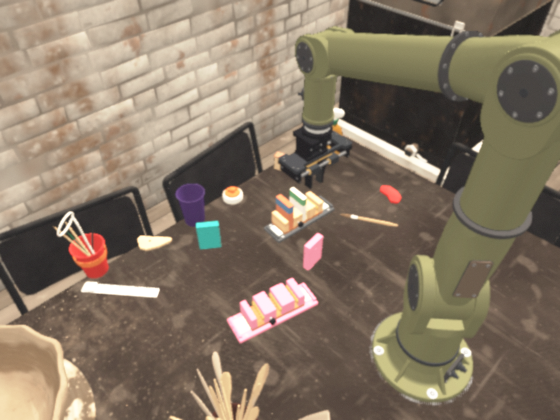

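```bash
python3 - <<'E'
from h import *
d=np.load('w7.npz'); c={k:d[k] for k in d if k!='im'}
n2=np.linalg.norm
for n,q in(('thick',[[170,90],[245,90],[256,331],[187,331]]),('thin',[[386,87],[443,87],[442,332],[386,332]])):
    P=atz(c,np.array(q)/2.8+[129.7,59.7],0.114); print(n,inrk(P.mean(0)).round(2),'long',n2(P[0]-P[3]),n2(P[1]-P[2]),'t',n2(P[0]-P[1]),n2(P[2]-P[3]))
    v=P[0]+P[1]-P[2]-P[3]; print('yaw',np.arctan2(v[1],v[0]))
P=atz(c,np.array([[284,97],[565,97],[669,97],[294,299],[557,300],[655,300]])/2.8+[129.7,59.7],.06)
for p in P: print(inrk(p).round(2))
print(ctrl.get_state()['time'])
E
```

```text
thick [-3.000e-02  5.163e+01] long 0.0588722953079962 0.05890764001009948 t 0.018021433515194214 0.017857375528467837
yaw -0.09793392753331631
thin [0.2  1.78] long 0.05988882228800685 0.059890908299621286 t 0.013718506547529654 0.014532437141298002
yaw -0.09659216927010086
[29.98 40.32]
[ 29.96 -42.89]
[ 29.89 -73.65]
[-30.13  39.67]
[-30.49 -43.21]
[-30.52 -74.06]
36.1
```

View pics/l.png

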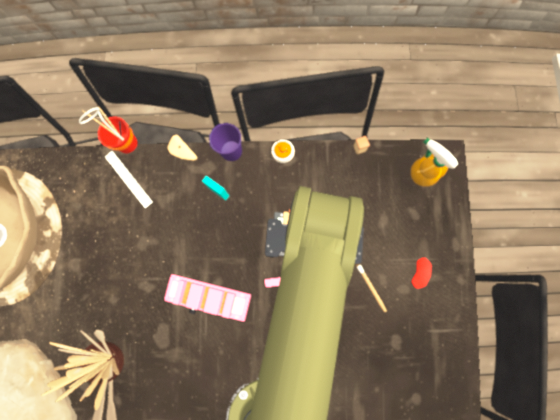

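```bash
python3 -c "
from bench import ctrl
print(ctrl.get_state()['time'],ctrl.close_job())"
```

```text
the job is handed in; nothing more can be done
36.1 None
```

Both tiles are home in the sizing rack: the terracotta one in the wide slot and the off-white one in the middle slot. The slim slot is empty. I handed the job in at 36.1 s with the gripper clear of everything.

**What I did:** I found the carriage's shift with the wrist camera, then touched its +y end face with the held tile at about 5 N. Touch put it 0.9 mm further to +y than the picture did, and I used the touch value. I lowered each tile gently past its roller, pressed it to the floor at 15–17 N, eased off and let go.

**Last checks:**
- **Seating:** both tiles met the floor at nearly the same tool height (85.5 and 85.1 mm). That is within about 1 mm of the height the grasp height and the 24 mm floor predict.
- **Centring:** a picture after release shows both tile centres within 0.2 mm of the rack's centre line. Both are square to the slots to within about 0.004 rad and sit towards the +y wall, where the roller pushes them.
- **Upright:** I did not measure tilt directly. The tile tops lie within 0.1 mm of where the gripper released them.
- **Surroundings:** the other items look unmoved in the last pictures; in the top view the arm covers most of the rack.

**One disagreement:** the thick tile's top edge measured 58.9 mm instead of 60 mm. I put this down to picking corners in the picture, because a height error would mean the tile sat below the floor.

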